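# Put the round marking stamp away in its touch-latch box

### The arm

A 6-joint arm with a two-finger parallel gripper is mounted at the origin on the work surface. World frame = base frame: x ahead of the robot, y to its left, z up, the work surface at z = 0. Lengths are in m, angles in rad, forces in N, time in s.
With the tool pointing down it reaches from about 0.3 to 1 m from the base axis. Payload 5.1 kg.
Tool frame: the origin (TCP) lies on the centre line of the jaws, within the pads' length; the fingertips stand 8 mm ahead of it and the grasp point (between the pads) lies 11 mm behind it; z points along the fingers, y is the direction in which the jaws open and shut (so a half turn about z gives the same grasp; the last joint's range is limited). The gripper opens to 95 mm and grips with 3 to 60 N. Pads are 20 mm wide; open, the fingers measure 119 mm over their backs; the gripper's body (75 mm by 180 mm) begins 59 mm behind the grasp point.
Start: joints at [1.167, 0.124, 1.65, -0, 1.367, -0.083], TCP at [0.205, 0.617, 0.223] pointing down, gripper open.
Joint ranges: [-2.61, 2.61], [-1.02, 2.33], [0.03, 2.71], [-1.35, 4.49], [0.32, 2.68], [-2.91, 2.91]. Speed limits (rad/s): [2.57, 2.57, 3.14, 3.14, 3.14, 3.14].

### API

Orientations are given as a unit quaternion [w, x, y, z].
In Python, from cell import env gives the robot as it stands.
- The arm moves only by the tool drive_tool, never from a script. Its argument "motion" is a list of rows, each an object of numbers: "gripper": the opening, from 0 (shut) to 1 (fully open); "x", "y", "z": the shift along the world's x, y, z in units of 40 mm (1.0 is 40 mm); "spin": the turn about the world's z in rad. In form: [{"gripper": .., "x": .., "y": .., "z": .., "spin": ..}, ...]. A call has 1 to 5 rows; each row shifts and turns the commanded pose from where the row before left it; what a row does not reach is not made up. A row lasts 1/10 s, in which the tool goes at most 50 mm and 8.59 degrees, less where a joint would pass 70% of its speed; a pose out of reach is approached as far as the arm can. A call is refused whole if a number of a shift passes 1 or a number of a turn 0.15, either way. A call with a gripper value outside its range is refused whole. The fingers move at their own pace and stop on an object; "grip_force" is the grip in N (left out, the last holds). Time passes only in rows, so rows that do not move let the fingers close. It gives the time, the measured TCP pose, the force and the opening at its end, in the units of the state.
- env.observe(): the state, without advancing time (a new reading comes with each control period).
- env.snapshot(name): name is "side" or "top"; returns a dict with "color" (480x640x3 uint8, red, green, blue), "range_z" (480x640 float32, m along the optical axis (not along the pixel's ray), 0 where there is no reading), "intrinsics" (3x3 intrinsics, pixels), "R" (3x3) and "t" (3): a world point X has camera coordinates R X + t. Camera axes: x right, y down, z forward; pixel columns grow to the right and rows downward; lengths in m; the calibration is good to about 2 mm. A picture is of the moment at which its call begins.
- env.sign_off(): hands the job in, once; it reports no verdict.
Trained networks look in a picture, given as the dict that the camera call returned (one of the last four; its "shot" number tells which), for a name from the list of things; names that differ only in an ending like _2 or _b are one class to them, and where a whole thing is asked for, a point or a joint stands for the part that bears it (a point fixed in the world has none). Each returns a list of dicts, best first, with "conf" (0 to 1); they miss things now and then, are a little off and sometimes report something else, mostly with a low value. They report only what shows in the picture. A call takes as long as a camera call. They do not tell look-alikes from the thing itself.
- env.outline_of(picture, target): "pixels" (480x640 bool, what is visible of it) and "extent" ([left, top, right, bottom] in pixels, round what is visible of it).
- env.place_of(picture, target): "at" ([column, row] in pixels: a listed point, or the origin of a listed thing).
The state is a dict: "t": time; "q": joint angles; "qd": joint speeds; "joint_efforts": joint torques, N m; "eef_pos": TCP position; "tcp_rot": TCP orientation; "wrist_force": force on the tool from outside, world axes, zero at the start; "moment": the same for the moment, N m; "opening": opening from 0.0 (shut) to 1.0 (fully open).
Only numpy, scipy, OpenCV 4.12 (cv2) and the standard library are available. Lean on these libraries where they do the work, as an engineer would, in place of code of your own. Each camera call takes 0.05 s, during which the arm holds its last target.

### The job

Put the round-footed marking stamp away: press the box's touch-latch hatch once so that it springs open, set the stamp upright and gently on its foot down in the round well inside, then swing the hatch shut and press it home until it stays latched by itself. Feel for the end of the latch's stroke and do not force the hatch or the box (never 12 N), and leave the square stamp and the other things on the bench where they are.

Things in the scene. Friction and masses are not known exactly. Their poses are not given: they have to be found in the camera images.
- stampbox: The fixed steel stamp box, 200 (x) by 200 (y) by 90 mm high, walls and floor 6 mm; origin at the centre of its underside on the bench; own -x is its front (towards the robot, yaw within 0.3 rad), z up. The well is in the front half and the hinge is along the rear (+x) wall.
- hatch (a joint): Angle of the hatch about its hinge along the box's rear edge (rad): 0 to 0.01 latched shut; 1.5 standing open, where its spring swings it (damped, about 2 s) and holds it; negative while pressed in (to -0.05 to -0.1 at the end of the stroke). Opening is a positive turn about the box's +y.
- hatch_press (a point): Spot to press: top face of the hatch, on its centre line, 152 mm in front of the hinge line, 30 mm behind its front edge; latched, 106 mm above the bench. Pressed down it gives lightly (2 to 4 N) for 8 to 15 mm and then meets a firm springy end of 10 to 15 N per mm. How deep the end lies differs by 6 to 7 mm from box to box and cannot be seen, only felt.
- hatch_front (a point): Middle of the hatch's front edge, half-way through its thickness. The hatch is a plain aluminium plate 176 by 184 by 8 mm between the box walls; latched, its top stands 16 mm above the wall tops. A steel tongue 26 mm wide hangs 34 mm from its underside, 8 mm behind this edge.
- latch (a point): Push-push latch in the middle of the front wall, inside. Press the shut hatch to its springy end and let go: it is freed and swings up. Pressed short of the end it stays latched. To relatch, bring the hatch down against its spring (2 to 4 N at the front), press again to the springy end and let go: it comes back to shut and stays. 6 or 7 N at the end is ample; 12 N on hatch or box damages it.
- hatch_hinge (a point): Middle of the hatch's hinge axis, at the rear of the box, 90 mm behind the box's centre, 100 mm above the bench; the hatch's outer (top) face lies 6 mm from the axis plane. The open hatch reaches 182 mm up from here and leans 0.07 rad forward; its tongue then points to the front, so the space above the well is free for 75 mm to the rear of the well's centre.
- well (a point): Centre of the floor of the round wooden well inside the box: 64 mm bore, wall 4 mm, rim 15 mm above this point, 35 mm in front of the box's centre, 6 mm above the bench. Free width inside the box: 188 mm in y; the front wall's inner face is 59 mm in front of the well's centre.
- roundstamp_mid (a point): The stamp to put away, half-way up (36 mm above its underside); 72 mm tall, 0.3 kg: round dark steel foot 52 mm across and 16 mm high, and an upright dark wooden cylinder handle 26 mm across from 22 mm up to the top at 72 mm. Stands upright on the bench, left or right of the box.
- squarestamp_mid (a point): Another stamp of the same height and handle with a SQUARE 50 mm foot, half-way up, on the other side of the box; stays where it is.
- roundstamp: The same round stamp, origin at the centre of its underside.
- brush: A hand brush lying on the bench; bystander.
- spatula: A spatula lying on the bench; bystander.
- jar: A jar 60 mm across, 85 mm high, standing near the front of the bench; bystander.
- bowl: A steel bowl 110 mm across, 50 mm high; bystander.
- cup: A white cup 70 mm across, 70 mm high; bystander.
Mind the look-alikes: they are no part of the job. Leave any pink look-alike of the roundstamp alone.

How it is judged:
By the outcome, as a careful person would: the job done as asked, in the order asked, and still so for the second after the job is handed in, with the robot touching nothing.
It also fails if it takes over 72 s, if anything falls off the work surface, if the arm or the gripper's body presses on something with over 40 N, if the wrist force passes 120 N, or if a joint passes its speed limit or range.

## Working session

There is one attempt and no reset: what is moved stays moved. The work goes in short steps, Python scripts to look and compute and a tool call to move; the robot and the scene stay as the last step left them, time stands still between calls to the robot, and variables do not carry over. Pictures are saved under pics/ and viewed, and the job is handed in when it is done.

Besides the shell and the picture viewer there is one more tool, called by a JSON object that holds its "method" and its "body", one argument or row to a line. drive_tool: Moves the arm, as the interface text tells. Its arguments: {"type":"object","properties":{"motion":{"type":"array"},"grip_force":{"type":"number"}},"required":["motion"]}

```bash
mkdir -p pics; ls; cat > h.py <<'E'
from cell import env
import numpy as np, cv2
def save(p,n): cv2.imwrite('pics/'+n+'.png',p['color'][:,:,::-1])
def world(p,u,v,z=None):
    K,R,t=[np.array(p[k],float) for k in('intrinsics','R','t')]
    d=np.linalg.inv(K)@[u,v,1]
    if z is None:
        r=float(p['range_z'][int(round(v)),int(round(u))]); return R.T@(d*r-t)
    o=-R.T@t; w=R.T@d; return o+w*(z-o[2])/w[2]
def proj(p,X):
    K,R,t=[np.array(p[k],float) for k in('intrinsics','R','t')]
    c=K@(R@np.array(X)+t); return c[:2]/c[2]
E
python3 - <<'E'
from h import *
print(env.observe())
for n in('top','side'):
    p=env.snapshot(n); save(p,n+'0')
    print(n,'cam',-np.array(p['R']).T@p['t'])
    for k in('hatch_press','hatch_front','stampbox','roundstamp','roundstamp_mid','squarestamp_mid','hatch_hinge'):
        for r in env.place_of(p,k)[:3]: 
            u,v=r['at']
            try: print(k,round(r['conf'],2),np.round(r['at'],1),np.round(world(p,u,v),3))
            except Exception as e: print(k,r,e)
E
```

```text
pics
{'t': 0.0, 'q': array([ 1.16738867e+00,  1.24456061e-01,  1.65164643e+00, -2.86121815e-05,
        1.36745250e+00, -8.26164883e-02]), 'qd': array([ 0.00101695,  0.00073288, -0.00101616,  0.00030236,  0.00080563,
        0.00121311]), 'joint_efforts': array([-1.79009479e-03, -4.17586613e+01, -3.59935927e+01,  7.73644564e-02,
        4.91630193e-02, -1.51375330e-04]), 'eef_pos': array([0.2047639 , 0.61626885, 0.22143505]), 'tcp_rot': array([-2.22498834e-04,  1.59705785e-01,  9.87164170e-01, -9.55709486e-04]), 'wrist_force': array([0.02607465, 0.47405619, 0.2270209 ]), 'moment': array([ 0.00499757, -0.04798654, -0.00311466]), 'opening': 0.998222510784991}
top cam [0.34617947 0.01438411 1.16499229]
hatch_press 0.89 [306.6 244.4] [0.49  0.055 0.108]
hatch_press 0.35 [474.8 261.8] [ 0.465 -0.315  0.078]
hatch_front 0.78 [301.8 262.3] [0.452 0.065 0.09 ]
stampbox 0.92 [315.4 228.1] [0.525 0.037 0.11 ]
roundstamp 0.86 [224.9 231. ] [0.523 0.244 0.055]
roundstamp 0.79 [189.9 267.6] [0.439 0.324 0.036]
roundstamp 0.66 [231.7 269.2] [0.436 0.225 0.052]
roundstamp_mid 0.91 [187.5 264.5] [0.
[... 254 characters left out ...]
5 334.7] [0.288 0.236 0.002]
side cam [ 0.28175897 -0.52457626  0.76989292]
hatch_press 0.72 [303.7 223.6] [0.486 0.051 0.108]
hatch_front 0.83 [287.4 224.6] [0.459 0.078 0.086]
stampbox 0.64 [329.5 255.4] [ 0.505 -0.042  0.108]
stampbox 0.32 [483.2 417.8] [ 0.655 -0.382  0.012]
roundstamp 0.91 [259.6 207.4] [0.433 0.218 0.012]
roundstamp 0.86 [253.4 180.5] [0.443 0.309 0.016]
roundstamp 0.71 [204.7 221.7] [0.3   0.181 0.045]
roundstamp_mid 0.86 [259.5 195. ] [0.437 0.221 0.048]
roundstamp_mid 0.83 [296.3 183.3] [0.53  0.231 0.049]
roundstamp_mid 0.82 [251.8 167.9] [0.444 0.317 0.051]
squarestamp_mid 0.89 [369.7 421.3] [ 0.46  -0.337  0.062]
hatch_hinge 0.92 [377.5 217. ] [0.644 0.034 0.09 ]
```

View pics/top0.png

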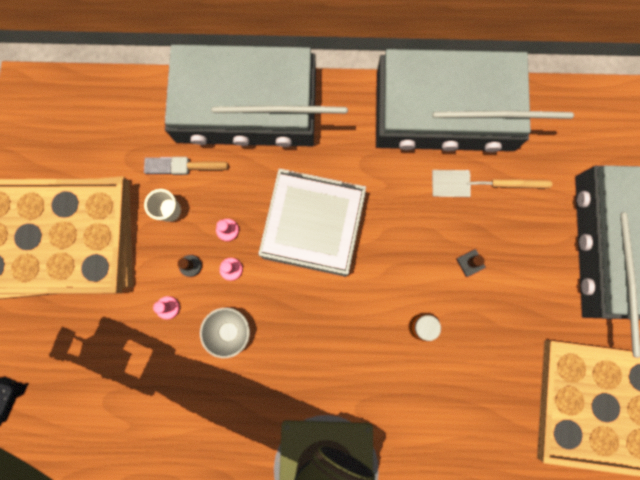

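View pics/side0.png

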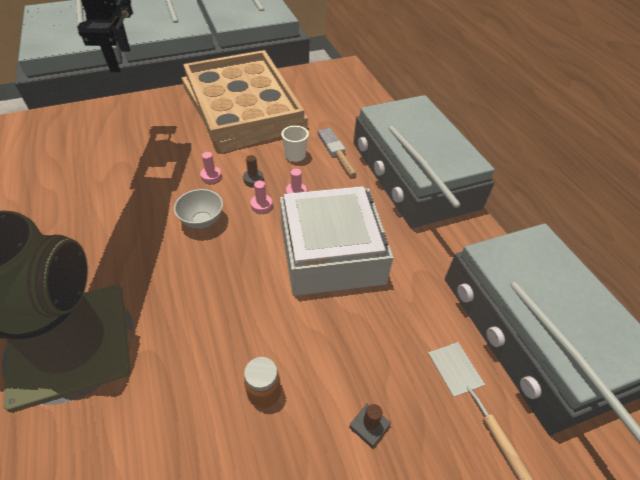

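```bash
python3 - <<'E'
from h import *
for n,(a,b,c,d) in (('top0',(150,190,270,310)),('side0',(190,130,340,240))):
    im=cv2.imread('pics/%s.png'%n)[b:d,a:c]; cv2.imwrite('pics/%s_c.png'%n,cv2.resize(im,None,fx=5,fy=5,interpolation=cv2.INTER_CUBIC))
E
```

```text
(no output)
```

View pics/top0_c.png

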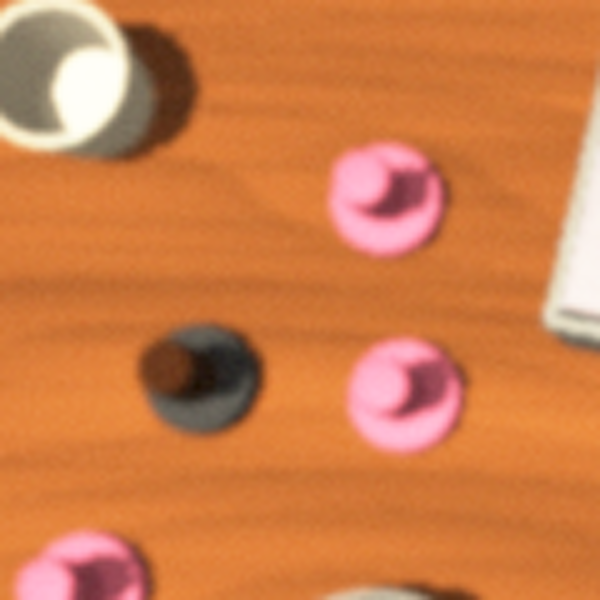

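View pics/side0_c.png

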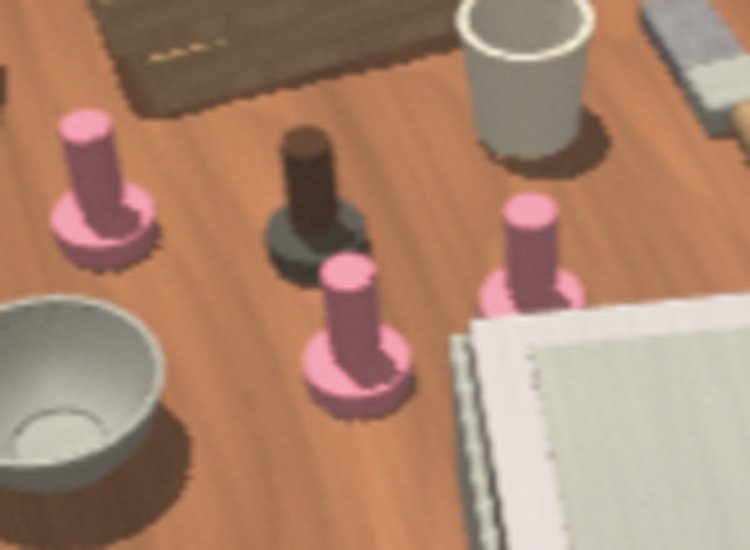

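The top view shows the dark round stamp at (190,265). The look-alikes are the pink stamps at (227,230), (231,269) and (166,307), and the square-footed stamp at (471,263). I choose the dark round-footed one: the crop shows a dark steel round foot and a dark wooden handle. The box is at (313,222), with the hatch shut. Next I fit the positions.

```bash
python3 - <<'E'
from h import *
def cloud(p):
    v,u=np.mgrid[0:480,0:640]; K,R,t=[np.array(p[k],float) for k in('intrinsics','R','t')]
    r=p['range_z'].astype(float); c=np.stack([u,v,np.ones_like(u)],-1)@np.linalg.inv(K).T*r[...,None]
    return (c-t)@R
for n in('top','side'):
    p=env.snapshot(n); W=cloud(p); ok=p['range_z']>0
    def sel(x0,x1,y0,y1,z0,z1): 
        m=ok&(W[...,0]>x0)&(W[...,0]<x1)&(W[...,1]>y0)&(W[...,1]<y1)&(W[...,2]>z0)&(W[...,2]<z1); return W[m]
    h=sel(.38,.7,-.1,.17,.1,.125)
    (c,s,a)=cv2.minAreaRect((h[:,:2]*1000).astype(np.float32)); print(n,'hatch',c,s,a,len(h),np.median(h[:,2]))
    b=sel(.38,.7,-.1,.17,.05,.098); (c,s,a)=cv2.minAreaRect((b[:,:2]*1000).astype(np.float32)); print('box',c,s,a,len(b))
    for nm,(x,y) in dict(round=(.443,.32),pinkA=(.531,.24),pinkB=(.44,.226)).items():
        t=sel(x-.03,x+.03,y-.03,y+.03,.064,.085)
        print(nm,'top',len(t),(t.min(0)+t.max(0))/2,t.mean(0))
        f=sel(x-.04,x+.04,y-.04,y+.04,.01,.02)
        if len(f): print('  foot',len(f),f.min(0),f.max(0),(f.min(0)+f.max(0))/2)
    for k in ('bowl','cup','jar','squarestamp','spatula','brush'):
        try:
            o=env.outline_of(p,k)[0]; w=W[o['pixels']&ok]; print(k,round(o['conf'],2),w.min(0).round(3),w.max(0).round(3))
        except Exception as e: print(k,e)
E
```

```text
top hatch (548.9615478515625, 45.31267166137695) (184.13937377929688, 187.3688201904297) 79.2664566040039 6798 0.10672706993354365
box (547.8009643554688, 45.602317810058594) (200.37393188476562, 200.95013427734375) 79.22992706298828 1205
round top 111 [0.44677526 0.33146089 0.07085322] [0.4462663  0.33129249 0.07122295]
  foot 226 [0.42244139 0.30676666 0.01004304] [0.47255598 0.35552423 0.01996454] [0.44749868 0.33114544 0.01500379]
pinkA top 104 [0.53353249 0.24971311 0.07030188] [0.5335167  0.24873399 0.07159256]
  foot 226 [0.50791711 0.22450233 0.01010801] [0.55812086 0.27432847 0.0197679 ] [0.53301899 0.2494154  0.01493796]
pinkB top 106 [0.44154046 0.23571349 0.07181368] [0.44132228 0.23516139 0.07168797]
  foot 233 [0.41589323 0.21027637 0.01001426] [0.46581413 0.25955356 0.01995334] [0.44085368 0.23491496 0.0149838 ]
bowl 0.82 [ 0.237  0.18  -0.003] [0.352 0.301 0.055]
cup 0.49 [ 0.443 -0.056  0.002] [0.644 0.15  0.114]
jar 0.93 [ 0.289 -0.237 -0.003] [ 0.35  -0.179  0.093]
squarestamp it knows: bowl, brush, cup, hatch, hatch_front, hatch_hinge, hatch_press, jar, latch, rou
[... 750 characters left out ...]
143 0.26988852 0.0192852 ] [0.5318353  0.25136343 0.01574529]
pinkB top 93 [0.43982644 0.23193159 0.06993955] [0.43907359 0.22932094 0.07076419]
  foot 210 [0.41389811 0.20512338 0.01023486] [0.46488739 0.25491465 0.01982883] [0.43939275 0.23001901 0.01503184]
bowl 0.59 [ 0.242  0.176 -0.004] [0.354 0.349 0.053]
cup 0.97 [ 0.544  0.354 -0.001] [0.609 0.488 0.072]
jar 0.57 [ 0.287 -0.243 -0.003] [ 0.349 -0.15   0.089]
squarestamp it knows: bowl, brush, cup, hatch, hatch_front, hatch_hinge, hatch_press, jar, latch, roundstamp, roundstamp_mid, spatula, squarestamp_mid, stampbox, well
spatula 0.81 [ 0.629 -0.488 -0.003] [ 0.698 -0.239  0.023]
brush 0.91 [ 0.664  0.254 -0.002] [0.715 0.477 0.024]
```

{"method": "drive_tool", "body": {
  "motion": [
    {"gripper": 0, "x": 0.5, "y": -1, "z": 0, "spin": 0.134},
    {"gripper": 0, "x": 0.5, "y": -1, "z": 0, "spin": 0},
    {"gripper": 0, "x": 0.5, "y": -1, "z": 0, "spin": 0},
    {"gripper": 0, "x": 0.5, "y": -1, "z": 0, "spin": 0},
    {"gripper": 0, "x": 0.5, "y": -1, "z": 0, "spin": 0}
  ],
  "grip_force": 10
}}

```text
t: 1.9
eef_pos: [0.3054, 0.4153, 0.2228]
tcp_rot: [0.0, 0.093, 0.996, 0.0]
wrist_force: [1.0, -0.1, 0.3]
opening: 0.637
```

{"method": "drive_tool", "body": {
  "motion": [
    {"gripper": 0, "x": 0.5, "y": -1, "z": 0, "spin": 0},
    {"gripper": 0, "x": 0.5, "y": -1, "z": 0, "spin": 0},
    {"gripper": 0, "x": 0.5, "y": -1, "z": 0, "spin": 0},
    {"gripper": 0, "x": 0.5, "y": -1, "z": 0, "spin": 0},
    {"gripper": 0, "x": 0.5, "y": -1, "z": 0, "spin": 0}
  ]
}}

```text
t: 2.4
eef_pos: [0.4055, 0.2152, 0.223]
tcp_rot: [0.001, 0.093, 0.996, 0.0]
wrist_force: [1.2, 0.4, -0.2]
opening: 0.217
```

{"method": "drive_tool", "body": {
  "motion": [
    {"gripper": 0, "x": 0.5, "y": -1, "z": 0, "spin": 0},
    {"gripper": 0, "x": 0.5, "y": -1, "z": 0, "spin": 0},
    {"gripper": 0, "x": 0.5, "y": -1, "z": -0.4, "spin": 0},
    {"gripper": 0, "x": 0.53, "y": -1, "z": -0.6, "spin": 0},
    {"gripper": 0, "x": 0, "y": 0, "z": -1, "spin": 0}
  ]
}}

```text
t: 2.9
eef_pos: [0.4898, 0.0538, 0.1459]
tcp_rot: [0.004, 0.096, 0.995, -0.0]
wrist_force: [-0.1, 0.8, -0.4]
opening: 0.004
```

{"method": "drive_tool", "body": {
  "motion": [
    {"gripper": 0, "x": 0, "y": 0, "z": -0.3, "spin": 0},
    {"gripper": 0, "x": 0, "y": 0, "z": 0, "spin": 0},
    {"gripper": 0, "x": 0, "y": 0, "z": 0, "spin": 0}
  ]
}}

```text
t: 3.2
eef_pos: [0.4861, 0.0585, 0.1325]
tcp_rot: [0.001, 0.093, 0.996, 0.0]
wrist_force: [-0.1, 0.3, 0.4]
opening: 0.002
```

{"method": "drive_tool", "body": {
  "motion": [
    {"gripper": 0, "x": 0, "y": -0.08, "z": -0.3, "spin": 0},
    {"gripper": 0, "x": 0, "y": 0, "z": -0.1, "spin": 0},
    {"gripper": 0, "x": 0, "y": 0, "z": -0.1, "spin": 0},
    {"gripper": 0, "x": 0, "y": 0, "z": -0.05, "spin": 0},
    {"gripper": 0, "x": 0, "y": 0, "z": 0, "spin": 0}
  ]
}}

```text
t: 3.7
eef_pos: [0.4858, 0.0549, 0.1095]
tcp_rot: [0.0, 0.093, 0.996, 0.0]
wrist_force: [-1.3, 1.6, 3.5]
opening: 0.005
```

{"method": "drive_tool", "body": {
  "motion": [
    {"gripper": 0, "x": 0, "y": 0, "z": -0.025, "spin": 0},
    {"gripper": 0, "x": 0, "y": 0, "z": -0.025, "spin": 0},
    {"gripper": 0, "x": 0, "y": 0, "z": 0, "spin": 0}
  ]
}}

```text
t: 4.0
eef_pos: [0.4858, 0.0548, 0.1073]
tcp_rot: [0.0, 0.093, 0.996, 0.0]
wrist_force: [-1.6, 2.9, 3.3]
opening: 0.006
```

{"method": "drive_tool", "body": {
  "motion": [
    {"gripper": 0, "x": 0, "y": 0, "z": -0.0125, "spin": 0},
    {"gripper": 0, "x": 0, "y": 0, "z": 0, "spin": 0}
  ]
}}

```text
t: 4.2
eef_pos: [0.4858, 0.0547, 0.1068]
tcp_rot: [0.0, 0.093, 0.996, 0.0]
wrist_force: [-1.9, 1.7, 3.3]
opening: 0.007
```

{"method": "drive_tool", "body": {
  "motion": [
    {"gripper": 0, "x": 0, "y": 0, "z": -0.01, "spin": 0},
    {"gripper": 0, "x": 0, "y": 0, "z": 0, "spin": 0}
  ]
}}

```text
t: 4.4
eef_pos: [0.4859, 0.0546, 0.1065]
tcp_rot: [0.0, 0.093, 0.996, 0.0]
wrist_force: [-2.0, 2.1, 3.3]
opening: 0.007
```

{"method": "drive_tool", "body": {
  "motion": [
    {"gripper": 0, "x": 0, "y": 0, "z": -0.01, "spin": 0},
    {"gripper": 0, "x": 0, "y": 0, "z": 0, "spin": 0}
  ]
}}

```text
t: 4.6
eef_pos: [0.4858, 0.0546, 0.1061]
tcp_rot: [0.0, 0.093, 0.996, 0.0]
wrist_force: [-0.9, 1.7, 3.0]
opening: 0.007
```

{"method": "drive_tool", "body": {
  "motion": [
    {"gripper": 0, "x": 0, "y": 0, "z": -0.01, "spin": 0},
    {"gripper": 0, "x": 0, "y": 0, "z": 0, "spin": 0}
  ]
}}

```text
t: 4.8
eef_pos: [0.4858, 0.0546, 0.1056]
tcp_rot: [0.0, 0.093, 0.996, 0.0]
wrist_force: [-0.2, 3.0, 3.3]
opening: 0.005
```

{"method": "drive_tool", "body": {
  "motion": [
    {"gripper": 0, "x": 0, "y": 0, "z": -0.0125, "spin": 0},
    {"gripper": 0, "x": 0, "y": 0, "z": 0, "spin": 0}
  ]
}}

```text
t: 5.0
eef_pos: [0.4858, 0.0546, 0.1051]
tcp_rot: [0.0, 0.093, 0.996, 0.0]
wrist_force: [-0.1, 2.0, 4.1]
opening: 0.0
```

{"method": "drive_tool", "body": {
  "motion": [
    {"gripper": 0, "x": 0, "y": 0, "z": -0.0075, "spin": 0},
    {"gripper": 0, "x": 0, "y": 0, "z": 0, "spin": 0}
  ]
}}

```text
t: 5.2
eef_pos: [0.4858, 0.0546, 0.1048]
tcp_rot: [0.0, 0.093, 0.996, 0.0]
wrist_force: [0.4, 2.8, 3.2]
opening: 0.006
```

{"method": "drive_tool", "body": {
  "motion": [
    {"gripper": 0, "x": 0, "y": 0, "z": -0.0125, "spin": 0},
    {"gripper": 0, "x": 0, "y": 0, "z": 0, "spin": 0}
  ]
}}

```text
t: 5.4
eef_pos: [0.4858, 0.0546, 0.1043]
tcp_rot: [0.0, 0.093, 0.996, -0.0]
wrist_force: [0.7, 2.9, 3.8]
opening: 0.009
```

{"method": "drive_tool", "body": {
  "motion": [
    {"gripper": 0, "x": 0, "y": 0, "z": -0.01, "spin": 0},
    {"gripper": 0, "x": 0, "y": 0, "z": 0, "spin": 0}
  ]
}}

```text
t: 5.6
eef_pos: [0.4858, 0.0546, 0.1039]
tcp_rot: [0.0, 0.093, 0.996, -0.0]
wrist_force: [0.1, 2.4, 3.6]
opening: 0.008
```

{"method": "drive_tool", "body": {
  "motion": [
    {"gripper": 0, "x": 0, "y": 0, "z": -0.01, "spin": 0},
    {"gripper": 0, "x": 0, "y": 0, "z": 0, "spin": 0}
  ]
}}

```text
t: 5.8
eef_pos: [0.4858, 0.0545, 0.1035]
tcp_rot: [0.0, 0.093, 0.996, -0.0]
wrist_force: [0.8, 2.2, 3.5]
opening: 0.007
```

{"method": "drive_tool", "body": {
  "motion": [
    {"gripper": 0, "x": 0, "y": 0, "z": -0.01, "spin": 0},
    {"gripper": 0, "x": 0, "y": 0, "z": 0, "spin": 0}
  ]
}}

```text
t: 6.0
eef_pos: [0.4858, 0.0546, 0.1031]
tcp_rot: [0.0, 0.093, 0.996, -0.0]
wrist_force: [1.4, 2.8, 3.4]
opening: 0.006
```

{"method": "drive_tool", "body": {
  "motion": [
    {"gripper": 0, "x": 0, "y": 0, "z": -0.0125, "spin": 0},
    {"gripper": 0, "x": 0, "y": 0, "z": 0, "spin": 0}
  ]
}}

```text
t: 6.2
eef_pos: [0.4858, 0.0546, 0.1026]
tcp_rot: [0.0, 0.093, 0.996, -0.0]
wrist_force: [1.7, 2.6, 3.8]
opening: 0.0
```

{"method": "drive_tool", "body": {
  "motion": [
    {"gripper": 0, "x": 0, "y": 0, "z": -0.0125, "spin": 0},
    {"gripper": 0, "x": 0, "y": 0, "z": 0, "spin": 0}
  ]
}}

```text
t: 6.4
eef_pos: [0.4859, 0.0546, 0.1022]
tcp_rot: [0.0, 0.093, 0.996, -0.0]
wrist_force: [1.3, 2.4, 4.5]
opening: 0.007
```

{"method": "drive_tool", "body": {
  "motion": [
    {"gripper": 0, "x": 0, "y": 0, "z": -0.005, "spin": 0},
    {"gripper": 0, "x": 0, "y": 0, "z": 0, "spin": 0}
  ]
}}

```text
t: 6.6
eef_pos: [0.4859, 0.0546, 0.1021]
tcp_rot: [0.0, 0.093, 0.996, -0.0]
wrist_force: [1.1, 2.1, 5.6]
opening: 0.005
```

{"method": "drive_tool", "body": {
  "motion": [
    {"gripper": 0, "x": 0, "y": 0, "z": -0.004, "spin": 0},
    {"gripper": 0, "x": 0, "y": 0, "z": 0, "spin": 0}
  ]
}}

```text
t: 6.8
eef_pos: [0.4859, 0.0546, 0.102]
tcp_rot: [0.0, 0.093, 0.996, -0.0]
wrist_force: [1.0, 3.3, 6.0]
opening: 0.006
```

{"method": "drive_tool", "body": {
  "motion": [
    {"gripper": 0, "x": 0, "y": 0, "z": -0.003, "spin": 0},
    {"gripper": 0, "x": 0, "y": 0, "z": 0, "spin": 0}
  ]
}}

```text
t: 7.0
eef_pos: [0.4859, 0.0546, 0.102]
tcp_rot: [0.0, 0.093, 0.996, -0.0]
wrist_force: [0.0, 2.9, 5.6]
opening: 0.005
```

{"method": "drive_tool", "body": {
  "motion": [
    {"gripper": 0, "x": 0, "y": 0, "z": -0.004, "spin": 0},
    {"gripper": 0, "x": 0, "y": 0, "z": 0, "spin": 0}
  ]
}}

```text
t: 7.2
eef_pos: [0.4859, 0.0546, 0.1019]
tcp_rot: [0.0, 0.093, 0.996, -0.0]
wrist_force: [0.4, 2.4, 6.8]
opening: 0.002
```

{"method": "drive_tool", "body": {
  "motion": [
    {"gripper": 0, "x": 0, "y": 0, "z": 0.5, "spin": 0},
    {"gripper": 0, "x": 0, "y": 0, "z": 1, "spin": 0},
    {"gripper": 0, "x": -1, "y": 0.2, "z": 0.6, "spin": 0},
    {"gripper": 0, "x": -1, "y": 0.5, "z": 0.2, "spin": 0},
    {"gripper": 0.6, "x": -0.2, "y": 1, "z": 0, "spin": 0}
  ]
}}

```text
t: 7.7
eef_pos: [0.3952, 0.1212, 0.1938]
tcp_rot: [0.001, 0.095, 0.995, -0.001]
wrist_force: [1.5, 0.5, 0.6]
opening: 0.049
```

```bash
python3 - <<'E'
from h import *
p=env.snapshot('top'); save(p,'top1'); o=env.observe(); print(o['t'],o['eef_pos'],o['wrist_force'])
E
```

```text
7.75 [0.39445519 0.12665051 0.19310608] [-1.33435252  0.7481938  -0.0960419 ]
```

View pics/top1.png

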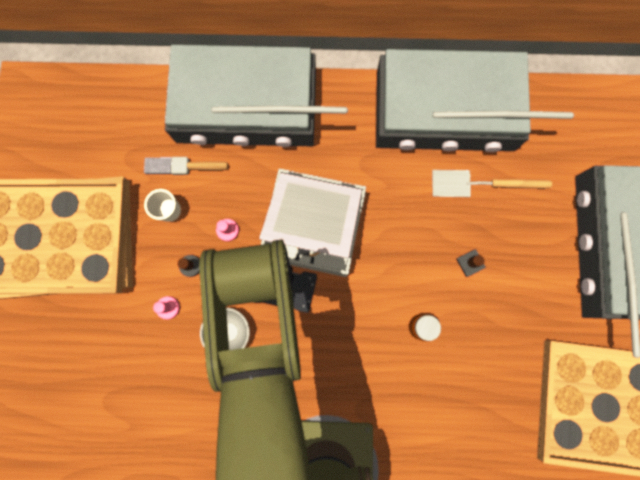

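{"method": "drive_tool", "body": {
  "motion": [
    {"gripper": 0.65, "x": 0.25, "y": 1, "z": 0, "spin": 0},
    {"gripper": 0.65, "x": 0.25, "y": 1, "z": 0, "spin": 0},
    {"gripper": 0.65, "x": 0.25, "y": 1, "z": 0, "spin": 0},
    {"gripper": 0.65, "x": 0.25, "y": 1, "z": 0, "spin": 0},
    {"gripper": 0.65, "x": 0.28, "y": 1, "z": 0, "spin": 0}
  ]
}}

```text
t: 8.25
eef_pos: [0.4482, 0.3231, 0.1914]
tcp_rot: [-0.001, 0.093, 0.996, -0.002]
wrist_force: [0.8, 0.0, 0.3]
opening: 0.492
```

{"method": "drive_tool", "body": {
  "motion": [
    {"gripper": 0.65, "x": 0, "y": 0, "z": -0.8, "spin": 0},
    {"gripper": 0.65, "x": 0, "y": 0, "z": -0.8, "spin": 0},
    {"gripper": 0.65, "x": 0, "y": 0, "z": 0, "spin": 0}
  ]
}}

```text
t: 8.55
eef_pos: [0.4448, 0.3199, 0.1223]
tcp_rot: [-0.005, 0.093, 0.996, -0.005]
wrist_force: [-0.8, 0.1, -0.0]
opening: 0.649
```

```bash
python3 - <<'E'
from h import *
p=env.snapshot('side'); save(p,'side1'); o=env.observe(); print(o['t'],o['eef_pos'],o['wrist_force'],o['opening'])
E
```

```text
8.6 [0.44645006 0.32067892 0.12537515] [-0.09756442 -0.03027313  0.24592308] 0.6472665328687858
```

View pics/side1.png

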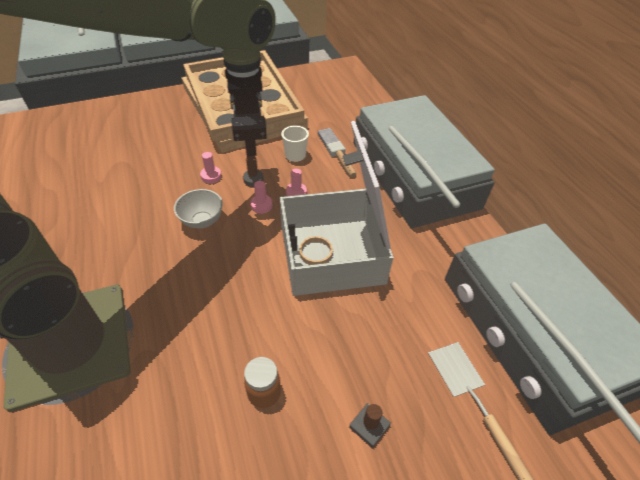

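The side view shows the hatch standing open, the well ring at about (317,250), and the stamp under the gripper at (253,178).

{"method": "drive_tool", "body": {
  "motion": [
    {"gripper": 0.65, "x": 0, "y": 0.2, "z": -0.2, "spin": 0},
    {"gripper": 0.65, "x": 0, "y": 0, "z": -0.7, "spin": 0},
    {"gripper": 0.65, "x": 0, "y": 0, "z": -0.7, "spin": 0},
    {"gripper": 0.65, "x": 0, "y": 0, "z": -0.45, "spin": 0},
    {"gripper": 0.65, "x": 0, "y": 0, "z": 0, "spin": 0}
  ]
}}

```text
t: 9.1
eef_pos: [0.4479, 0.3299, 0.0458]
tcp_rot: [-0.001, 0.093, 0.996, -0.001]
wrist_force: [0.0, 0.6, 0.1]
opening: 0.651
```

```bash
python3 - <<'E'
from h import *
p=env.snapshot('side'); save(p,'side2'); o=env.observe(); print(o['t'],o['eef_pos'],o['wrist_force'],o['opening'])
cv2.imwrite('pics/s2c.png',cv2.resize(p['color'][120:300,200:410,::-1],None,fx=3.5,fy=3.3,interpolation=cv2.INTER_CUBIC))
for r in env.place_of(p,'well')[:2]: print(r, world(p,*r['at'],z=.006))
v,u=np.mgrid[0:480,0:640]
# ring: wood pixels on rim at z~.021
K,R,t=[np.array(p[k],float) for k in('intrinsics','R','t')]
r=p['range_z'].astype(float); W=(np.stack([u,v,np.ones_like(u)],-1)@np.linalg.inv(K).T*r[...,None]-t)@R
c=p['color'].astype(int)
m=(c[...,0]-c[...,2]>40)&(abs(W[...,0]-.513)<.06)&(abs(W[...,1]-.05)<.06)&(W[...,2]>.01)&(W[...,2]<.03)
q=W[m]; print(len(q),q.min(0),q.max(0),(q.min(0)+q.max(0))/2)
e=cv2.fitEllipse(np.argwhere(m)[:,::-1].astype(np.float32)); print(e,world(p,*e[0],z=.021))
E
```

```text
9.15 [0.44893652 0.33060243 0.04757088] [ 0.71753199 -0.0261791   0.71497554] 0.6488981858030712
{'at': [316.1, 254.2], 'conf': 0.79} [0.51281465 0.04474173 0.006     ]
{'at': [263.7, 391.2], 'conf': 0.38} [ 0.32007133 -0.21398503  0.006     ]
272 [0.45527779 0.01125962 0.0107037 ] [0.54724943 0.10595888 0.0257117 ] [0.50126361 0.05860925 0.0182077 ]
((313.3399658203125, 249.13327026367188), (23.668092727661133, 41.494110107421875), 100.85648345947266) [0.50747344 0.04874932 0.021     ]
```

View pics/s2c.png

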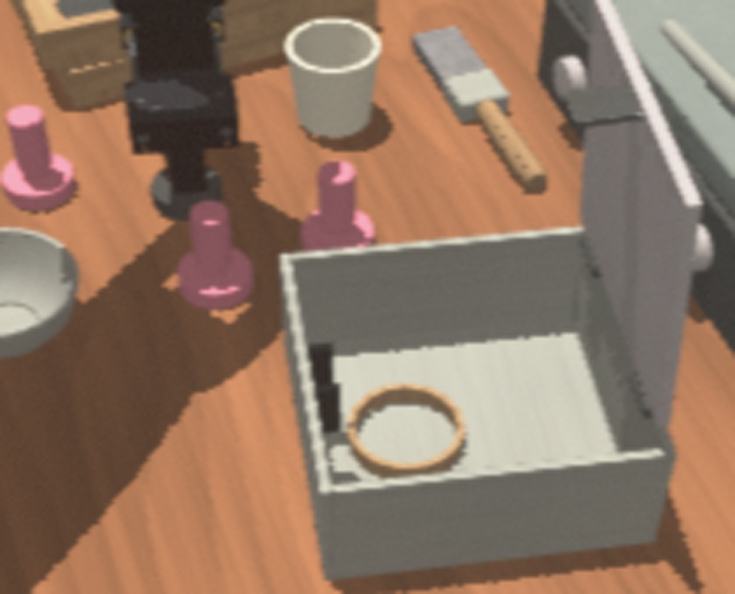

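{"method": "drive_tool", "body": {
  "motion": [
    {"gripper": 0.65, "x": -0.07, "y": 0, "z": -0.08, "spin": 0},
    {"gripper": 0.2, "x": 0, "y": 0, "z": 0, "spin": 0},
    {"gripper": 0.0, "x": 0, "y": 0, "z": 0, "spin": 0},
    {"gripper": 0.0, "x": 0, "y": 0, "z": 0, "spin": 0},
    {"gripper": 0.0, "x": 0, "y": 0, "z": 0, "spin": 0}
  ],
  "grip_force": 20
}}

```text
t: 9.7
eef_pos: [0.4463, 0.3307, 0.0445]
tcp_rot: [0.0, 0.093, 0.996, 0.0]
wrist_force: [-0.0, 0.5, -0.7]
opening: 0.373
```

{"method": "drive_tool", "body": {
  "motion": [
    {"gripper": 0, "x": 0, "y": 0, "z": 0, "spin": 0},
    {"gripper": 0.0, "x": 0, "y": 0, "z": 0, "spin": 0},
    {"gripper": 0.0, "x": 0, "y": 0, "z": 0.2, "spin": 0}
  ]
}}

```text
t: 10.0
eef_pos: [0.4448, 0.3298, 0.0508]
tcp_rot: [-0.001, 0.093, 0.996, -0.001]
wrist_force: [-1.4, -0.2, -3.2]
opening: 0.271
```

{"method": "drive_tool", "body": {
  "motion": [
    {"gripper": 0, "x": 0, "y": 0, "z": 0.8, "spin": 0},
    {"gripper": 0.0, "x": 0, "y": 0, "z": 1, "spin": 0},
    {"gripper": 0.0, "x": 0, "y": 0, "z": 1, "spin": 0},
    {"gripper": 0.0, "x": 0, "y": 0, "z": 0.7, "spin": 0},
    {"gripper": 0.0, "x": 0.12, "y": -0.5, "z": 0, "spin": 0}
  ]
}}

```text
t: 10.5
eef_pos: [0.453, 0.313, 0.1984]
tcp_rot: [0.004, 0.092, 0.996, 0.003]
wrist_force: [0.2, -0.7, -2.4]
opening: 0.271
```

{"method": "drive_tool", "body": {
  "motion": [
    {"gripper": 0, "x": 0.24, "y": -0.9, "z": 0, "spin": 0},
    {"gripper": 0.0, "x": 0.24, "y": -0.9, "z": 0, "spin": 0},
    {"gripper": 0.0, "x": 0.24, "y": -0.9, "z": 0, "spin": 0},
    {"gripper": 0.0, "x": 0.24, "y": -0.9, "z": 0, "spin": 0},
    {"gripper": 0.0, "x": 0.24, "y": -0.9, "z": 0, "spin": 0}
  ]
}}

```text
t: 11.0
eef_pos: [0.4984, 0.129, 0.192]
tcp_rot: [-0.0, 0.093, 0.996, -0.0]
wrist_force: [0.8, 0.2, -2.8]
opening: 0.27
```

{"method": "drive_tool", "body": {
  "motion": [
    {"gripper": 0, "x": 0.24, "y": -0.9, "z": 0, "spin": 0},
    {"gripper": 0.0, "x": 0.12, "y": -0.5, "z": 0, "spin": 0},
    {"gripper": 0.0, "x": 0, "y": 0, "z": 0, "spin": 0},
    {"gripper": 0.0, "x": 0, "y": 0, "z": 0, "spin": 0},
    {"gripper": 0.0, "x": 0, "y": 0, "z": 0, "spin": 0}
  ]
}}

```text
t: 11.5
eef_pos: [0.5128, 0.0753, 0.192]
tcp_rot: [-0.0, 0.093, 0.996, 0.0]
wrist_force: [-0.8, -0.1, -2.8]
opening: 0.271
```

```bash
python3 - <<'E'
from h import *
o=env.observe();p=env.snapshot('side'); save(p,'side3'); print(o['t'],o['eef_pos'],o['wrist_force'],o['opening'])
cv2.imwrite('pics/s3c.png',cv2.resize(p['color'][100:300,200:410,::-1],None,fx=3.5,fy=3,interpolation=cv2.INTER_CUBIC))
print(world(p,316.1,250,z=.021))
E
```

```text
11.5 [0.51282829 0.07532046 0.19202429] [-0.79030786 -0.05473442 -2.80929079] 0.2709604653356568
[0.51230586 0.04452357 0.021     ]
```

View pics/s3c.png

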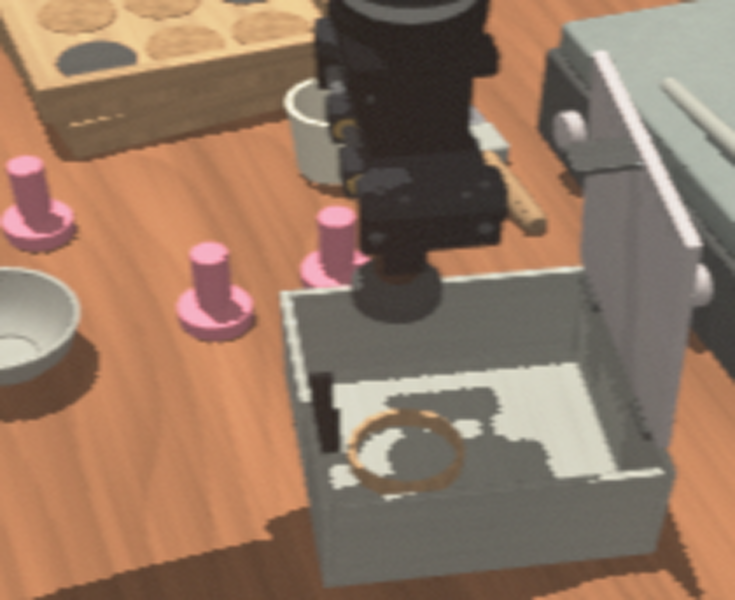

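{"method": "drive_tool", "body": {
  "motion": [
    {"gripper": 0, "x": 0, "y": -0.63, "z": 0, "spin": 0},
    {"gripper": 0.0, "x": 0, "y": 0, "z": 0, "spin": 0},
    {"gripper": 0.0, "x": 0, "y": 0, "z": -0.8, "spin": 0},
    {"gripper": 0.0, "x": 0, "y": 0, "z": -0.8, "spin": 0},
    {"gripper": 0.0, "x": 0, "y": 0, "z": -0.8, "spin": 0}
  ]
}}

```text
t: 12.05
eef_pos: [0.5134, 0.0506, 0.0956]
tcp_rot: [0.001, 0.093, 0.996, 0.0]
wrist_force: [0.9, 0.4, -2.5]
opening: 0.271
```

{"method": "drive_tool", "body": {
  "motion": [
    {"gripper": 0, "x": 0, "y": 0, "z": -0.3, "spin": 0},
    {"gripper": 0.0, "x": 0, "y": 0, "z": 0, "spin": 0},
    {"gripper": 0.0, "x": 0, "y": 0, "z": 0, "spin": 0}
  ]
}}

```text
t: 12.35
eef_pos: [0.5142, 0.0499, 0.0855]
tcp_rot: [0.001, 0.093, 0.996, 0.0]
wrist_force: [0.2, -0.2, -2.1]
opening: 0.273
```

```bash
python3 - <<'E'
from h import *
o=env.observe();p=env.snapshot('side'); save(p,'side4'); print(o['t'],o['eef_pos'],o['wrist_force'],o['opening'])
cv2.imwrite('pics/s4c.png',cv2.resize(p['color'][180:300,270:400,::-1],None,fx=5.5,fy=5,interpolation=cv2.INTER_CUBIC))
E
```

```text
12.35 [0.51420104 0.04987853 0.08550252] [ 0.21110109 -0.15797464 -2.06615676] 0.27281838404787984
```

View pics/s4c.png

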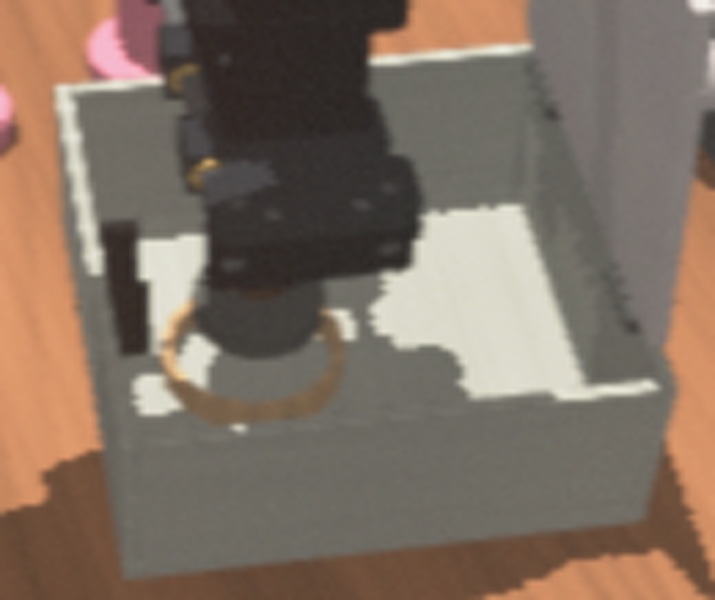

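```bash
python3 - <<'E'
from h import *
from scipy.optimize import least_squares
p=env.snapshot('side')
a=np.linspace(0,2*np.pi,721)
def ext(x,y,r,z):
    q=np.array([proj(p,(x+r*np.cos(b),y+r*np.sin(b),z)) for b in a]); return q[:,0].min(),q[:,0].max(),q[:,1].min(),q[:,1].max()
# foot: left,right from silhouettes; bottom
def f(s): 
    l,r,_,b=ext(*s,.026,.041); l2,r2,_,_=ext(*s,.026,.057); return [(min(l,l2)+max(r,r2))/2-(270+262/5.5), b-(180+357/5)]
s=least_squares(f,[.513,.05]).x; print('foot',s, ext(*s,.026,.041))
# ring from s2c crop: outer top rim 347..466 col, top edge 384 (inner/outer far), 
def g(s):
    l,r,t,b=ext(*s,.036,.021); return [(l+r)/2-(200+406.5/3.5), t-(120+384/3.3)]
s=least_squares(g,[.513,.05]).x; print('ring',s, ext(*s,.036,.021))
def g(s):
    l,r,t,b=ext(*s,.032,.021);return [(l+r)/2-(270+253.5/5.5), b-(180+403/5)]
s=least_squares(g,[.513,.05]).x; print('ring by inner near edge',s)
print(env.observe()['eef_pos'])
E
```

```text
foot [0.51653943 0.04922412] (np.float64(305.3096047335658), np.float64(329.5848469638214), np.float64(232.88753969542432), np.float64(251.40000000000003))
ring [0.51350143 0.04748929] (np.float64(299.5703220250664), np.float64(332.7153922606479), np.float64(236.36363636363637), np.float64(261.9707340123152))
ring by inner near edge [0.51328461 0.04722979]
[0.51497477 0.04962235 0.08651493]
```

{"method": "drive_tool", "body": {
  "motion": [
    {"gripper": 0, "x": -0.07, "y": -0.05, "z": 0, "spin": 0},
    {"gripper": 0.0, "x": 0, "y": 0, "z": -0.3, "spin": 0},
    {"gripper": 0.0, "x": 0, "y": 0, "z": -0.3, "spin": 0},
    {"gripper": 0.0, "x": 0, "y": 0, "z": -0.15, "spin": 0},
    {"gripper": 0.0, "x": 0, "y": 0, "z": 0, "spin": 0}
  ]
}}

```text
t: 12.95
eef_pos: [0.5089, 0.0474, 0.0521]
tcp_rot: [-0.002, 0.093, 0.996, -0.0]
wrist_force: [-0.4, 0.1, -2.9]
opening: 0.269
```

{"method": "drive_tool", "body": {
  "motion": [
    {"gripper": 0, "x": 0, "y": 0, "z": -0.025, "spin": 0},
    {"gripper": 0.0, "x": 0, "y": 0, "z": -0.025, "spin": 0},
    {"gripper": 0.0, "x": 0, "y": 0, "z": 0, "spin": 0}
  ]
}}

```text
t: 13.25
eef_pos: [0.5107, 0.0474, 0.0524]
tcp_rot: [0.0, 0.093, 0.996, 0.0]
wrist_force: [-0.0, 0.2, -3.3]
opening: 0.272
```

{"method": "drive_tool", "body": {
  "motion": [
    {"gripper": 0, "x": 0.02, "y": 0, "z": -0.025, "spin": 0},
    {"gripper": 0.0, "x": 0, "y": 0, "z": -0.0125, "spin": 0},
    {"gripper": 0.0, "x": 0, "y": 0, "z": 0, "spin": 0}
  ]
}}

```text
t: 13.55
eef_pos: [0.5113, 0.0474, 0.0507]
tcp_rot: [0.0, 0.093, 0.996, 0.0]
wrist_force: [0.1, -0.4, -2.2]
opening: 0.272
```

{"method": "drive_tool", "body": {
  "motion": [
    {"gripper": 0, "x": 0, "y": 0, "z": -0.0125, "spin": 0},
    {"gripper": 0.0, "x": 0, "y": 0, "z": 0, "spin": 0}
  ]
}}

```text
t: 13.75
eef_pos: [0.5114, 0.0474, 0.0503]
tcp_rot: [0.0, 0.093, 0.996, 0.0]
wrist_force: [-0.9, 1.0, -2.7]
opening: 0.275
```

{"method": "drive_tool", "body": {
  "motion": [
    {"gripper": 0, "x": 0, "y": 0, "z": -0.0125, "spin": 0},
    {"gripper": 0.0, "x": 0, "y": 0, "z": 0, "spin": 0}
  ]
}}

```text
t: 13.95
eef_pos: [0.5114, 0.0474, 0.0503]
tcp_rot: [0.0, 0.093, 0.996, 0.0]
wrist_force: [-2.5, 0.6, 3.2]
opening: 0.268
```

{"method": "drive_tool", "body": {
  "motion": [
    {"gripper": 0, "x": 0, "y": 0, "z": -0.0125, "spin": 0},
    {"gripper": 0.0, "x": 0, "y": 0, "z": 0, "spin": 0}
  ]
}}

```text
t: 14.15
eef_pos: [0.5115, 0.0475, 0.0503]
tcp_rot: [0.0, 0.093, 0.996, -0.0]
wrist_force: [-3.6, 0.2, 6.0]
opening: 0.27
```

{"method": "drive_tool", "body": {
  "motion": [
    {"gripper": 0, "x": 0, "y": 0, "z": 0.015, "spin": 0},
    {"gripper": 0.3, "x": 0, "y": 0, "z": 0, "spin": 0},
    {"gripper": 0.5, "x": 0, "y": 0, "z": 0, "spin": 0},
    {"gripper": 0.65, "x": 0, "y": 0, "z": 0, "spin": 0},
    {"gripper": 0.65, "x": 0, "y": 0, "z": 0, "spin": 0}
  ]
}}

```text
t: 14.65
eef_pos: [0.5113, 0.0473, 0.0497]
tcp_rot: [0.0, 0.093, 0.996, -0.0]
wrist_force: [0.7, -0.3, 0.6]
opening: 0.493
```

{"method": "drive_tool", "body": {
  "motion": [
    {"gripper": 0.65, "x": 0, "y": 0, "z": 0, "spin": 0},
    {"gripper": 0.65, "x": 0, "y": 0, "z": 0.4, "spin": 0},
    {"gripper": 0.65, "x": 0, "y": 0, "z": 1, "spin": 0},
    {"gripper": 0.65, "x": 0, "y": 0, "z": 1, "spin": 0},
    {"gripper": 0.65, "x": 0, "y": 0, "z": 1, "spin": 0}
  ]
}}

```text
t: 15.15
eef_pos: [0.5109, 0.0474, 0.187]
tcp_rot: [-0.0, 0.093, 0.996, -0.0]
wrist_force: [0.8, -0.7, -0.5]
opening: 0.651
```

{"method": "drive_tool", "body": {
  "motion": [
    {"gripper": 0, "x": 0, "y": 0, "z": 1, "spin": 0},
    {"gripper": 0, "x": 0, "y": 0, "z": 1, "spin": 0},
    {"gripper": 0, "x": 0, "y": 0, "z": 1, "spin": 0},
    {"gripper": 0, "x": 0, "y": 0, "z": 1, "spin": 0}
  ]
}}

```text
t: 15.55
eef_pos: [0.511, 0.0474, 0.3475]
tcp_rot: [0.0, 0.093, 0.996, 0.0]
wrist_force: [1.0, -0.2, -0.6]
opening: 0.37
```

```bash
python3 - <<'E'
from h import *
o=env.observe(); print(o['t'],o['eef_pos'],o['wrist_force'],o['opening'])
p=env.snapshot('side'); save(p,'side5'); q=env.snapshot('top');
a=p['color'][120:300,200:420,::-1]; 
cv2.imwrite('pics/s5c.png',cv2.resize(a,None,fx=3.5,fy=3.3,interpolation=cv2.INTER_CUBIC))
save(q,'top5')
h=env.place_of(p,'hatch_front'); print([(r['conf'],world(p,*r['at'])) for r in h[:2]])
E
```

```text
15.55 [0.51100202 0.04738603 0.34745307] [ 1.04481761 -0.17950188 -0.60425942] 0.37006370123162
[(0.84, array([0.62465613, 0.03346567, 0.28206317])), (0.68, array([0.54606009, 0.02655383, 0.00842445]))]
```

View pics/s5c.png

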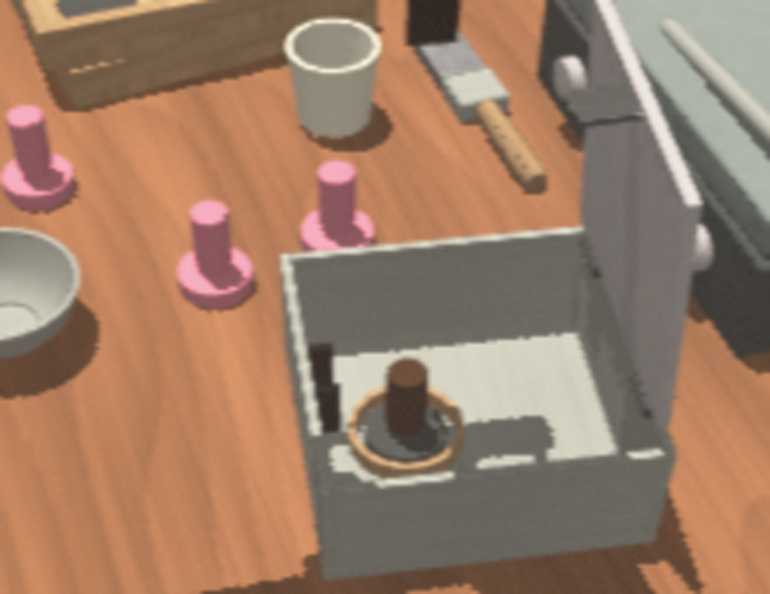

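View pics/top5.png

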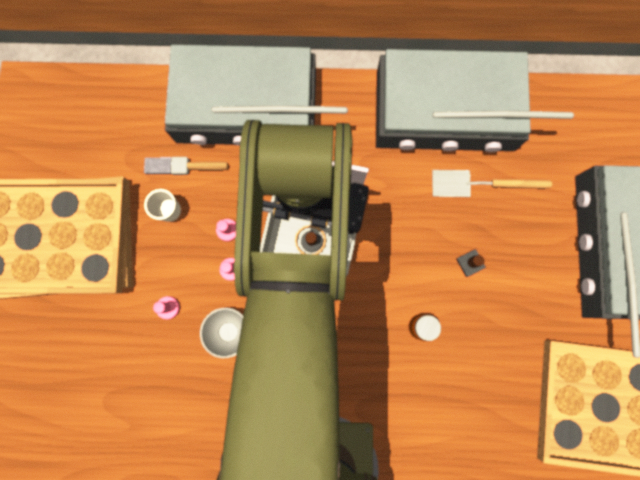

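The stamp stands upright in the well, in the side crop at (406,420). The hatch stands open, with its front edge at z of about 0.282. Next I go over and behind the hatch.

{"method": "drive_tool", "body": {
  "motion": [
    {"gripper": 0, "x": 0.9, "y": -0.15, "z": 0, "spin": 0},
    {"gripper": 0, "x": 0.9, "y": -0.15, "z": 0, "spin": 0},
    {"gripper": 0, "x": 0.9, "y": -0.15, "z": 0, "spin": 0},
    {"gripper": 0, "x": 0.92, "y": -0.15, "z": 0, "spin": 0},
    {"gripper": 0, "x": 0, "y": 0, "z": 0, "spin": 0}
  ]
}}

```text
t: 16.2
eef_pos: [0.658, 0.0225, 0.3406]
tcp_rot: [-0.003, 0.094, 0.996, -0.0]
wrist_force: [-0.0, -0.1, -1.2]
opening: 0.002
```

{"method": "drive_tool", "body": {
  "motion": [
    {"gripper": 0, "x": 0, "y": 0, "z": -0.3, "spin": 0},
    {"gripper": 0, "x": 0, "y": 0, "z": 0, "spin": 0},
    {"gripper": 0, "x": 0, "y": 0, "z": 0, "spin": 0}
  ]
}}

```text
t: 16.5
eef_pos: [0.6547, 0.0237, 0.3331]
tcp_rot: [-0.001, 0.093, 0.996, -0.0]
wrist_force: [-1.3, 0.5, 0.3]
opening: 0.005
```

```bash
python3 - <<'E'
from h import *
o=env.observe(); print(o['t'],o['eef_pos'],o['wrist_force'],o['opening'])
p=env.snapshot('side'); save(p,'side6')
a=p['color'][50:300,230:480,::-1]; 
cv2.imwrite('pics/s6c.png',cv2.resize(a,None,fx=2.4,fy=2.4,interpolation=cv2.INTER_CUBIC))
E
```

```text
16.5 [0.65474987 0.02370137 0.3330758 ] [-1.34665353  0.54735945  0.30260335] 0.005379262715286838
```

View pics/s6c.png

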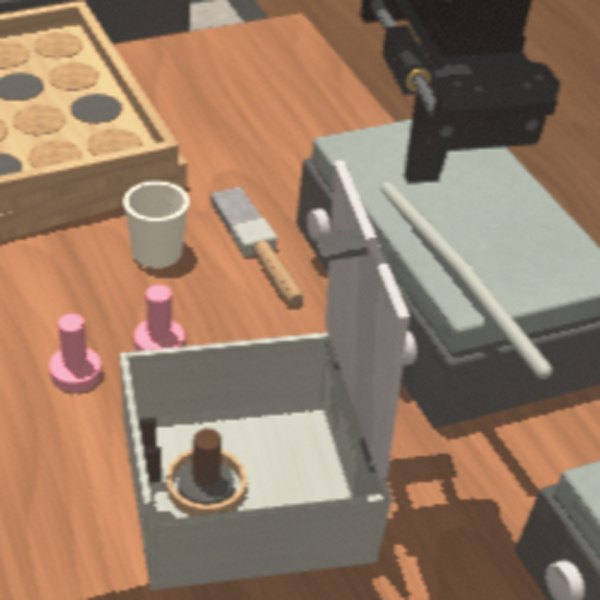

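{"method": "drive_tool", "body": {
  "motion": [
    {"gripper": 0, "x": 0.1, "y": 0, "z": -0.6, "spin": 0},
    {"gripper": 0, "x": 0, "y": 0, "z": -0.7, "spin": 0},
    {"gripper": 0, "x": 0, "y": 0, "z": -0.65, "spin": 0},
    {"gripper": 0, "x": 0, "y": 0, "z": 0, "spin": 0},
    {"gripper": 0, "x": 0, "y": 0, "z": 0, "spin": 0}
  ]
}}

```text
t: 17.05
eef_pos: [0.6597, 0.0235, 0.2566]
tcp_rot: [0.0, 0.093, 0.996, -0.0]
wrist_force: [0.4, -0.0, 1.3]
opening: 0.003
```

```bash
cat > path.py <<'E'
from h import *
o=env.observe(); print(o['t'],o['eef_pos'],o['wrist_force'])
xb=np.array([.9826,-.1857]); c=np.array([.5475,.044]); hinge=c+.09*xb
def tcp(th,r):
    f=r*np.cos(th)-.006*np.sin(th)-.010; h=.1+r*np.sin(th)+.006*np.cos(th)+.008
    return np.array([*(hinge-f*xb),h])
ths=np.arange(1.5,0.05,-.05); prev=o['eef_pos']
for i,th in enumerate(ths):
    t=tcp(th,.145+.015*i/len(ths)); print(round(th,2),t.round(4),((t-prev)/.04).round(2)); prev=t
E
python3 path.py
```

```text
17.05 [0.65973973 0.0235113  0.25664819] [ 0.42975022 -0.02427945  1.34655963]
1.5 [0.6416 0.0262 0.2531] [-0.45  0.07 -0.09]
1.45 [0.6344 0.0276 0.2532] [-0.18  0.03  0.  ]
1.4 [0.6272 0.0289 0.2529] [-0.18  0.03 -0.01]
1.35 [0.62   0.0303 0.2523] [-0.18  0.03 -0.02]
1.3 [0.6128 0.0317 0.2513] [-0.18  0.03 -0.02]
1.25 [0.6056 0.033  0.2499] [-0.18  0.03 -0.03]
1.2 [0.5985 0.0344 0.2482] [-0.18  0.03 -0.04]
1.15 [0.5915 0.0357 0.2461] [-0.18  0.03 -0.05]
1.1 [0.5845 0.037  0.2436] [-0.17  0.03 -0.06]
1.05 [0.5777 0.0383 0.2408] [-0.17  0.03 -0.07]
1.0 [0.571  0.0396 0.2376] [-0.17  0.03 -0.08]
0.95 [0.5644 0.0408 0.2341] [-0.16  0.03 -0.09]
0.9 [0.558  0.042  0.2302] [-0.16  0.03 -0.1 ]
0.85 [0.5518 0.0432 0.2259] [-0.16  0.03 -0.11]
0.8 [0.5458 0.0443 0.2214] [-0.15  0.03 -0.11]
0.75 [0.54   0.0454 0.2165] [-0.15  0.03 -0.12]
0.7 [0.5344 0.0465 0.2113] [-0.14  0.03 -0.13]
0.65 [0.529  0.0475 0.2058] [-0.13  0.03 -0.14]
0.6 [0.5239 0.0485 0.2001] [-0.13  0.02 -0.14]
0.55 [0.5191 0.0494 0.194 ] [-0.12  0.02 -0.15]
0.5 [0.5146 0.0502 0.1877] [-0.11  0.02 -0.16]
0.45 [0.5104 0.051  0.1812] [-0.11  0.02 -0.16]
0.4 [0.5065 0.0517 0.1744] [-0.1   0.02 -0.17]
0.35 [0.503  0.0524 0.1674] [-0.09  0.02 -0.17]
0.3 [0.4997 0.053  0.1603] [-0.08  0.02 -0.18]
0.25 [0.4969 0.0536 0.1529] [-0.07  0.01 -0.18]
0.2 [0.4943 0.054  0.1454] [-0.06  0.01 -0.19]
0.15 [0.4922 0.0545 0.1377] [-0.05  0.01 -0.19]
0.1 [0.4904 0.0548 0.1299] [-0.04  0.01 -0.19]
```

Δθ of 0.05 per 0.1 s is 0.5 rad/s. I ease into contact first.

{"method": "drive_tool", "body": {
  "motion": [
    {"gripper": 0, "x": -0.2, "y": 0.03, "z": -0.05, "spin": 0},
    {"gripper": 0, "x": -0.15, "y": 0.02, "z": -0.04, "spin": 0},
    {"gripper": 0, "x": -0.1, "y": 0.02, "z": 0, "spin": 0},
    {"gripper": 0, "x": -0.1, "y": 0.02, "z": 0, "spin": 0},
    {"gripper": 0, "x": -0.1, "y": 0.02, "z": 0, "spin": 0}
  ]
}}

```text
t: 17.55
eef_pos: [0.6345, 0.0277, 0.2532]
tcp_rot: [0.001, 0.093, 0.996, -0.0]
wrist_force: [1.6, -0.6, 0.6]
opening: 0.004
```

{"method": "drive_tool", "body": {
  "motion": [
    {"gripper": 0, "x": -0.18, "y": 0.03, "z": -0.01, "spin": 0},
    {"gripper": 0, "x": -0.18, "y": 0.03, "z": -0.02, "spin": 0},
    {"gripper": 0, "x": -0.18, "y": 0.03, "z": -0.02, "spin": 0},
    {"gripper": 0, "x": -0.18, "y": 0.03, "z": -0.03, "spin": 0},
    {"gripper": 0, "x": -0.18, "y": 0.03, "z": -0.04, "spin": 0}
  ]
}}

```text
t: 18.05
eef_pos: [0.5974, 0.0339, 0.247]
tcp_rot: [-0.0, 0.093, 0.996, -0.0]
wrist_force: [4.1, -0.5, -1.8]
opening: 0.005
```

{"method": "drive_tool", "body": {
  "motion": [
    {"gripper": 0, "x": -0.18, "y": 0.03, "z": -0.05, "spin": 0},
    {"gripper": 0, "x": -0.17, "y": 0.03, "z": -0.06, "spin": 0},
    {"gripper": 0, "x": -0.17, "y": 0.03, "z": -0.07, "spin": 0},
    {"gripper": 0, "x": -0.17, "y": 0.03, "z": -0.08, "spin": 0},
    {"gripper": 0, "x": -0.16, "y": 0.03, "z": -0.09, "spin": 0}
  ]
}}

```text
t: 18.55
eef_pos: [0.5636, 0.0398, 0.2334]
tcp_rot: [0.0, 0.093, 0.996, -0.0]
wrist_force: [3.7, -1.3, -0.8]
opening: 0.005
```

{"method": "drive_tool", "body": {
  "motion": [
    {"gripper": 0, "x": -0.16, "y": 0.03, "z": -0.1, "spin": 0},
    {"gripper": 0, "x": -0.16, "y": 0.03, "z": -0.11, "spin": 0},
    {"gripper": 0, "x": -0.15, "y": 0.03, "z": -0.11, "spin": 0},
    {"gripper": 0, "x": -0.15, "y": 0.03, "z": -0.12, "spin": 0},
    {"gripper": 0, "x": -0.14, "y": 0.03, "z": -0.13, "spin": 0}
  ]
}}

```text
t: 19.05
eef_pos: [0.5333, 0.0458, 0.2104]
tcp_rot: [0.0, 0.093, 0.996, -0.0]
wrist_force: [3.6, -1.5, 0.2]
opening: 0.005
```

```bash
python3 - <<'E'
from h import *
p=env.snapshot('side'); save(p,'side7')
a=p['color'][50:300,230:480,::-1]; 
cv2.imwrite('pics/s7c.png',cv2.resize(a,None,fx=2.4,fy=2.4,interpolation=cv2.INTER_CUBIC))
E
```

```text
(no output)
```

View pics/s7c.png

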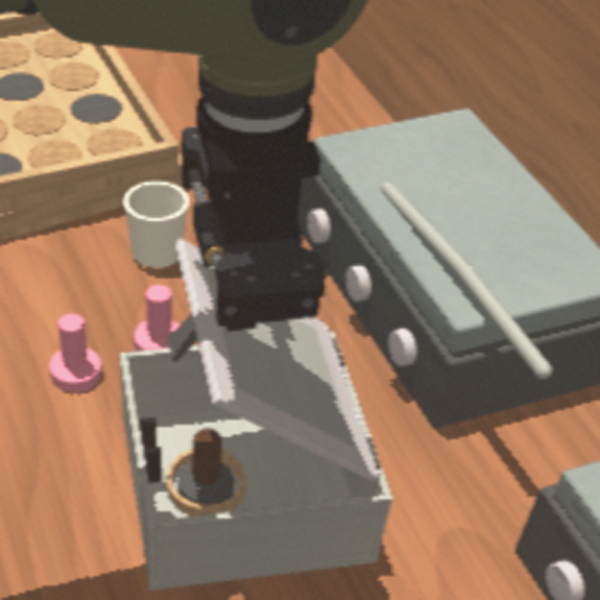

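The hatch follows the fingertip, now at about 0.7 rad. I continue.

{"method": "drive_tool", "body": {
  "motion": [
    {"gripper": 0, "x": -0.13, "y": 0.03, "z": -0.14, "spin": 0},
    {"gripper": 0, "x": -0.13, "y": 0.02, "z": -0.14, "spin": 0},
    {"gripper": 0, "x": -0.12, "y": 0.02, "z": -0.15, "spin": 0},
    {"gripper": 0, "x": -0.11, "y": 0.02, "z": -0.16, "spin": 0},
    {"gripper": 0, "x": -0.11, "y": 0.02, "z": -0.16, "spin": 0}
  ]
}}

```text
t: 19.6
eef_pos: [0.5094, 0.0503, 0.1802]
tcp_rot: [0.0, 0.093, 0.996, 0.0]
wrist_force: [3.6, -0.4, 1.4]
opening: 0.006
```

{"method": "drive_tool", "body": {
  "motion": [
    {"gripper": 0, "x": -0.1, "y": 0.02, "z": -0.17, "spin": 0},
    {"gripper": 0, "x": -0.09, "y": 0.02, "z": -0.17, "spin": 0},
    {"gripper": 0, "x": -0.08, "y": 0.02, "z": -0.18, "spin": 0},
    {"gripper": 0, "x": -0.07, "y": 0.01, "z": -0.18, "spin": 0},
    {"gripper": 0, "x": 0, "y": 0, "z": 0, "spin": 0}
  ]
}}

```text
t: 20.1
eef_pos: [0.4946, 0.0532, 0.1509]
tcp_rot: [-0.002, 0.093, 0.996, 0.0]
wrist_force: [0.9, 0.1, 1.7]
opening: 0.005
```

{"method": "drive_tool", "body": {
  "motion": [
    {"gripper": 0, "x": -0.05, "y": 0.01, "z": -0.13, "spin": 0},
    {"gripper": 0, "x": -0.05, "y": 0.01, "z": -0.13, "spin": 0},
    {"gripper": 0, "x": -0.04, "y": 0.01, "z": -0.13, "spin": 0},
    {"gripper": 0, "x": -0.03, "y": 0, "z": -0.13, "spin": 0},
    {"gripper": 0, "x": 0, "y": 0, "z": -0.08, "spin": 0}
  ]
}}

```text
t: 20.6
eef_pos: [0.4889, 0.0544, 0.128]
tcp_rot: [-0.0, 0.093, 0.996, 0.0]
wrist_force: [2.0, -0.7, 2.6]
opening: 0.001
```

{"method": "drive_tool", "body": {
  "motion": [
    {"gripper": 0, "x": 0, "y": 0, "z": -0.08, "spin": 0},
    {"gripper": 0, "x": 0, "y": 0, "z": -0.08, "spin": 0},
    {"gripper": 0, "x": 0, "y": 0, "z": -0.08, "spin": 0},
    {"gripper": 0, "x": 0, "y": 0, "z": 0, "spin": 0}
  ]
}}

```text
t: 21.0
eef_pos: [0.4882, 0.0545, 0.118]
tcp_rot: [-0.001, 0.093, 0.996, 0.0]
wrist_force: [-1.1, 2.2, 3.1]
opening: 0.001
```

{"method": "drive_tool", "body": {
  "motion": [
    {"gripper": 0, "x": 0, "y": 0, "z": -0.05, "spin": 0},
    {"gripper": 0, "x": 0, "y": 0, "z": -0.05, "spin": 0},
    {"gripper": 0, "x": 0, "y": 0, "z": -0.05, "spin": 0},
    {"gripper": 0, "x": 0, "y": 0, "z": 0, "spin": 0}
  ]
}}

```text
t: 21.4
eef_pos: [0.489, 0.0541, 0.1125]
tcp_rot: [-0.0, 0.093, 0.996, -0.0]
wrist_force: [-2.2, 1.7, 3.4]
opening: 0.005
```

{"method": "drive_tool", "body": {
  "motion": [
    {"gripper": 0, "x": 0, "y": 0, "z": -0.05, "spin": 0},
    {"gripper": 0, "x": 0, "y": 0, "z": -0.05, "spin": 0},
    {"gripper": 0, "x": 0, "y": 0, "z": -0.05, "spin": 0},
    {"gripper": 0, "x": 0, "y": 0, "z": 0, "spin": 0}
  ]
}}

```text
t: 21.8
eef_pos: [0.4893, 0.0541, 0.1067]
tcp_rot: [0.0, 0.093, 0.996, -0.0]
wrist_force: [-1.0, 0.1, 2.9]
opening: 0.006
```

{"method": "drive_tool", "body": {
  "motion": [
    {"gripper": 0, "x": 0, "y": 0, "z": -0.025, "spin": 0},
    {"gripper": 0, "x": 0, "y": 0, "z": -0.025, "spin": 0},
    {"gripper": 0, "x": 0, "y": 0, "z": -0.025, "spin": 0},
    {"gripper": 0, "x": 0, "y": 0, "z": 0, "spin": 0}
  ]
}}

```text
t: 22.2
eef_pos: [0.4893, 0.0541, 0.1039]
tcp_rot: [0.0, 0.093, 0.996, -0.0]
wrist_force: [-2.0, -0.5, 3.7]
opening: 0.005
```

{"method": "drive_tool", "body": {
  "motion": [
    {"gripper": 0, "x": 0, "y": 0, "z": -0.0125, "spin": 0},
    {"gripper": 0, "x": 0, "y": 0, "z": -0.0125, "spin": 0},
    {"gripper": 0, "x": 0, "y": 0, "z": 0, "spin": 0}
  ]
}}

```text
t: 22.5
eef_pos: [0.4893, 0.0541, 0.103]
tcp_rot: [0.0, 0.093, 0.996, -0.0]
wrist_force: [-2.2, -1.2, 4.0]
opening: 0.007
```

{"method": "drive_tool", "body": {
  "motion": [
    {"gripper": 0, "x": 0, "y": 0, "z": -0.0125, "spin": 0},
    {"gripper": 0, "x": 0, "y": 0, "z": 0, "spin": 0}
  ]
}}

```text
t: 22.7
eef_pos: [0.4894, 0.0541, 0.1028]
tcp_rot: [0.0, 0.093, 0.996, -0.0]
wrist_force: [-3.5, -1.0, 5.2]
opening: 0.004
```

{"method": "drive_tool", "body": {
  "motion": [
    {"gripper": 0, "x": 0, "y": 0, "z": -0.005, "spin": 0},
    {"gripper": 0, "x": 0, "y": 0, "z": 0, "spin": 0}
  ]
}}

```text
t: 22.9
eef_pos: [0.4894, 0.0541, 0.1027]
tcp_rot: [0.0, 0.093, 0.996, -0.0]
wrist_force: [-3.2, -1.4, 6.2]
opening: 0.004
```

{"method": "drive_tool", "body": {
  "motion": [
    {"gripper": 0, "x": 0, "y": 0, "z": -0.004, "spin": 0},
    {"gripper": 0, "x": 0, "y": 0, "z": 0, "spin": 0}
  ]
}}

```text
t: 23.1
eef_pos: [0.4894, 0.0541, 0.1026]
tcp_rot: [0.0, 0.093, 0.996, -0.0]
wrist_force: [-3.9, -1.1, 6.3]
opening: 0.006
```

{"method": "drive_tool", "body": {
  "motion": [
    {"gripper": 0, "x": 0, "y": 0, "z": -0.004, "spin": 0},
    {"gripper": 0, "x": 0, "y": 0, "z": 0, "spin": 0}
  ]
}}

```text
t: 23.3
eef_pos: [0.4894, 0.0541, 0.1026]
tcp_rot: [0.0, 0.093, 0.996, -0.0]
wrist_force: [-4.7, -0.8, 6.7]
opening: 0.006
```

{"method": "drive_tool", "body": {
  "motion": [
    {"gripper": 0, "x": 0, "y": 0, "z": 0.15, "spin": 0},
    {"gripper": 0, "x": 0, "y": 0, "z": 0.15, "spin": 0},
    {"gripper": 0, "x": 0, "y": 0, "z": 0.2, "spin": 0},
    {"gripper": 0, "x": 0, "y": 0, "z": 0.2, "spin": 0},
    {"gripper": 0, "x": 0, "y": 0, "z": 0, "spin": 0}
  ]
}}

```text
t: 23.8
eef_pos: [0.4904, 0.0543, 0.1316]
tcp_rot: [0.002, 0.093, 0.996, 0.0]
wrist_force: [0.3, 0.4, -0.4]
opening: 0.005
```

{"method": "drive_tool", "body": {
  "motion": [
    {"gripper": 0, "x": 0, "y": 0, "z": 0, "spin": 0},
    {"gripper": 0, "x": 0, "y": 0, "z": 0.2, "spin": 0},
    {"gripper": 0, "x": 0, "y": 0, "z": 0, "spin": 0},
    {"gripper": 0, "x": 0, "y": 0, "z": 0, "spin": 0}
  ]
}}

```text
t: 24.2
eef_pos: [0.4894, 0.0542, 0.1382]
tcp_rot: [0.0, 0.093, 0.996, 0.0]
wrist_force: [-0.5, 0.1, 0.1]
opening: 0.007
```

No contact remains, so the hatch seems latched. I retreat and then look.

{"method": "drive_tool", "body": {
  "motion": [
    {"gripper": 0, "x": -0.3, "y": 0, "z": 1, "spin": 0},
    {"gripper": 0, "x": -0.8, "y": -0.3, "z": 0.7, "spin": 0},
    {"gripper": 0, "x": -0.8, "y": -0.8, "z": 0.3, "spin": 0},
    {"gripper": 0, "x": -0.4, "y": -1, "z": 0, "spin": 0},
    {"gripper": 0, "x": 0, "y": -1, "z": 0, "spin": 0}
  ]
}}

```text
t: 24.7
eef_pos: [0.3961, -0.0705, 0.2188]
tcp_rot: [0.001, 0.093, 0.996, -0.0]
wrist_force: [1.1, 0.3, -0.7]
opening: 0.004
```

{"method": "drive_tool", "body": {
  "motion": [
    {"gripper": 0, "x": 0, "y": -1, "z": 0.3, "spin": 0},
    {"gripper": 0, "x": 0, "y": -1, "z": 0.3, "spin": 0},
    {"gripper": 0, "x": 0, "y": -1, "z": 0, "spin": 0},
    {"gripper": 0, "x": 0, "y": 0, "z": 0, "spin": 0},
    {"gripper": 0, "x": 0, "y": 0, "z": 0, "spin": 0}
  ]
}}

```text
t: 25.2
eef_pos: [0.3969, -0.1902, 0.2415]
tcp_rot: [-0.0, 0.094, 0.996, 0.0]
wrist_force: [-0.7, 0.2, -0.7]
opening: 0.006
```

```bash
python3 - <<'E'
from h import *
o=env.observe(); print(o['t'],o['eef_pos'],o['wrist_force'])
for n in('side','top'):
    p=env.snapshot(n); save(p,n+'9')
    for k in('hatch_press','hatch_front'):
        for r in env.place_of(p,k)[:1]: print(n,k,r['conf'],world(p,*r['at']))
    u,v=map(int,proj(p,(.52,.06,.106)).round()); print(world(p,u,v))
    u,v=map(int,proj(p,(.47,.058,.106)).round()); print(world(p,u,v))
E
```

```text
25.2 [ 0.39691181 -0.1901775   0.24149674] [-0.71812375  0.23896112 -0.74562469]
side hatch_press 0.51 [ 0.31157047 -0.23649359  0.06110356]
[ 0.40454359 -0.22289819  0.42765728]
[ 0.37964102 -0.22074612  0.42327724]
top hatch_press 0.8 [0.48455318 0.05543927 0.10807668]
top hatch_front 0.71 [0.45336282 0.06003798 0.09187094]
[0.51895131 0.05960067 0.10692167]
[0.47078555 0.05801598 0.1082325 ]
```

View pics/side9.png

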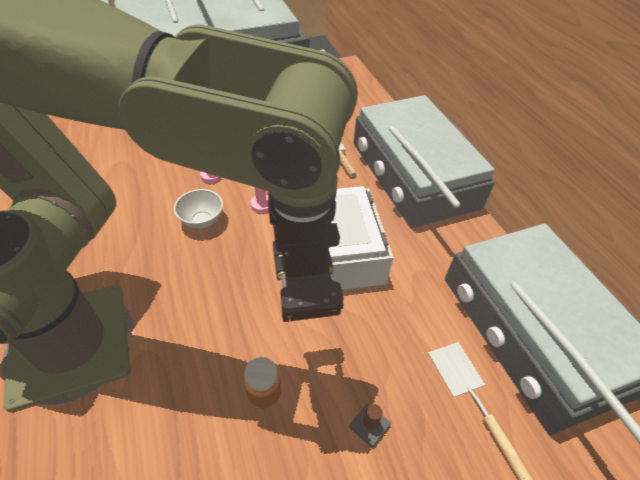

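View pics/top9.png

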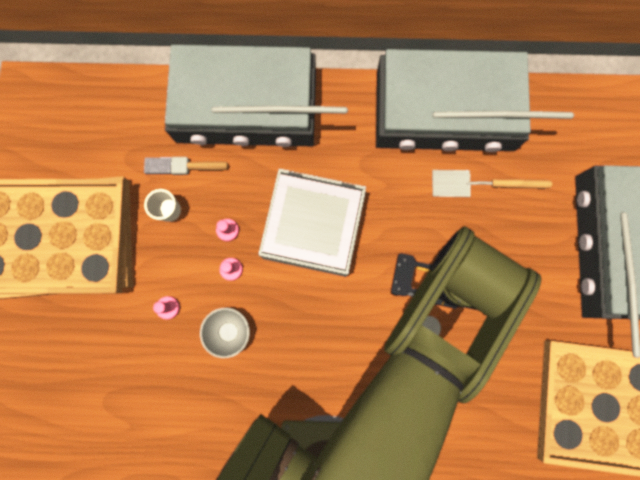

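Both views show the hatch flat and shut: its face is at z 0.107 to 0.108 more than 1.5 s after release, the same as at the start. The bystanders in view are where they were and the robot touches nothing.

```bash
python3 - <<'E'
from h import *
print(env.sign_off())
E
```

```text
the job is handed in; nothing more can be done
None
```

The round stamp is in the well and the hatch is shut and latched by itself; I handed the job in at about 25 s of the 72 s.

- **Opening:** I pressed the hatch once, felt the springy end after about 12 mm of travel, and let go at about 6.8 N. It sprang open.
- **Stamp:** I set the dark round-footed stamp down upright in the well until the wrist read about 6 N upward, then let go. A picture taken before closing showed it upright inside the ring.
- **Closing:** I pushed the hatch shut from behind and pressed it to the springy end. The wrist read 6.7 N upward, about 8 N counting sideways force, against the 12 N limit. It came back up and stayed.

**Last checks:** About 2 s after release the hatch face was at 0.107 to 0.108 m, the same height as when it was latched at the start. The bystanders, the pink look-alikes and the square stamp looked unmoved by eye.

**Failed or disagreed:**
- In the last side view the arm hid the front of the hatch, so the network's press point there was wrong. The shut reading comes from the top camera only.
- The two cameras disagreed by 2 to 4 mm in y. I corrected for that before lowering the stamp into the well.
- The stamp cannot be seen once the hatch is shut, so I did not check it again after closing.

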